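Index the assembly turntable to its empty seat

TASK

Turn the round indexing table on the workbench until its one empty seat, the one without a metal disc, stands at the pointer beside the rim and the table has settled there in its detent, ready for loading. Then let go of it.

Things in the scene. Friction and masses are not known exactly. Their poses are not given: they have to be found in the camera images.
- indexer: Fixed round base; origin on the bench, on the vertical axis of the table that turns on it: a flat aluminium disc 212 mm across, top 40 mm above the bench, no end stops. Four seats a quarter turn apart; three hold fixed 66 mm metal discs. A sprung detent every quarter turn pulls in from up to 35 degrees either side; about 3 N at the handle overcomes it. One detent has the empty seat at the pointer.
- pointer: Fixed pointer beside the table's rim: a dark steel diamond plate, 31 mm from corner to corner, on a 12 mm post with a square foot; 51 mm high. Origin under its centre, on the bench, 121 mm from the table's axis. A low block, 22 mm high, without a diamond stands on the opposite side and is not it. At the start the empty seat is a quarter turn from the pointer, one way or the other.
- empty_seat (a point): Centre of the table's one empty seat: a dark round pad, 68 mm across, with a bare steel stub 16 mm wide and 6 mm high in its middle. 62 mm from the axis, 41 mm above the bench. Turns with the table.
- handle (a point): Grip point of the table's only handle: upright, black, round, 20 mm thick, spinning freely on its own pin, on the table 84 mm from the axis; its top is 104 mm above the bench. This point is on its middle line, 85 mm above the bench. Seen from above it stands 45 degrees anticlockwise of the empty seat. Nothing else on the table is higher than 53 mm.

How it is judged:
By the outcome, as a careful person would: the job done as asked, in the order asked, and still so for the second after the job is handed in, with the robot touching nothing.
It also fails if it takes over 34 s, if anything falls off the work surface, if the arm or the gripper's body presses on something with over 40 N, if the wrist force passes 120 N, or if a joint passes its speed limit or range.

ROBOT

A 6-joint arm with a two-finger parallel gripper is mounted at the origin on a cart in front of the work surface, level with it; the furniture and walls round the work are solid. World frame = base frame: x ahead of the robot, y to its left, z up, the work surface at z = 0. Lengths are in m, angles in rad, forces in N, time in s.
With the tool pointing down it reaches from about 0.35 to 0.875 m from the base axis. Payload 4.2 kg.
Tool frame: the origin (TCP) lies on the centre line of the jaws, within the pads' length; the fingertips stand 19 mm ahead of it and the grasp point (between the pads) is the TCP; x points along the fingers, z is the direction in which the jaws open and shut, and the axes are right-handed (so a half turn about x gives the same grasp; the last joint's range is limited). The gripper opens to 87 mm and grips with 3 to 60 N. Pads are 19 mm wide; open, the fingers measure 117 mm over their backs; the gripper's body (75 mm by 190 mm) begins 51 mm behind the grasp point.
Start: joints at [-0.926, 0.385, 0.008, 0, -1.194, -0.259], TCP at [0.235, -0.579, 0.242] pointing down, gripper open.
Joint ranges: [-3.14, 3.14], [-1.21, 2.06], [-1.07, 1.41], [-3.16, 2.05], [-2.99, -0.16], [-3.1, 3.1]. Speed limits (rad/s): [2.79, 2.79, 3.14, 3.14, 3.14, 3.14].

INTERFACE

Orientations are given as a 3x3 rotation matrix whose columns are the frame's x, y, z axes.
In Python, from plant import bot gives the robot as it stands. Calls block until the motion is done:
- bot.reach(position, orientation): joint-space move of the TCP to a pose.
- bot.servo_line(position, frame=None, rate=0.15): straight line of the TCP; frame=None keeps the orientation; rate is the mean speed in m/s.
- bot.set_joints(angles): joint-space move.
- bot.move_gripper(opening, grasp_force=None): finger opening in m; grasp_force is the grip in N (None keeps the last); returns when the fingers have stopped.
- bot.wait(seconds).
- bot.ik(position, orientation): joint angles nearest the present ones, or None.
- bot.state(): the state.
- bot.capture(name): name is "scene" or "top" or "wrist"; returns a dict with "pixels" (420x560x3 uint8, red, green, blue), "z_map" (420x560 float32, m along the optical axis (not along the pixel's ray), 0 where there is no reading), "fx", "fy", "cx", "cy" (pixels), "R" (3x3) and "t" (3): a world point X has camera coordinates R X + t; the wrist camera has in their place "tool_from_camera" (4x4, takes a point from camera to tool coordinates, whose origin is the TCP and whose axes are the tool frame's). Camera axes: x right, y down, z forward; pixel columns grow to the right and rows downward; lengths in m; the calibration is good to about 2 mm. The wrist camera is an equidistant fisheye: a pixel r from the principal point sees the ray r / f radians off the axis. A picture is of the moment at which its call begins: read the wrist's pose just before it.
A pose or a line that the arm cannot do raises bot.MotionError and nothing moves.
- bot.close_job(): hands the job in, once; it reports no verdict.
Trained networks look in a picture, given as the dict that the camera call returned (one of the last four; its "shot" number tells which), for a name from the list of things; names that differ only in an ending like _2 or _b are one class to them, and where a whole thing is asked for, a point or a joint stands for the part that bears it (a point fixed in the world has none). Each returns a list of dicts, best first, with "conf" (0 to 1); they miss things now and then, are a little off and sometimes report something else, mostly with a low value. They report only what shows in the picture. A call takes as long as a camera call.
- bot.look_for(target, picture): "extent" ([left, top, width, height] in pixels, round what is visible of it).
- bot.silhouettes(target, picture): "region" (420x560 bool, what is visible of it) and "extent" ([left, top, width, height] in pixels, round what is visible of it).
- bot.tip_of(target, picture): "xy" ([column, row] in pixels: a listed point, or the origin of a listed thing).
The state is a dict: "time_s": time; "qpos": joint angles; "dq": joint speeds; "joint_efforts": joint torques, N m; "tcp_pos": TCP position; "ee_rot": TCP orientation; "ft_force": force on the tool from outside, world axes, zero at the start; "moment": the same for the moment, N m; "grip_width": finger opening in m.
Only numpy, scipy, OpenCV 4.12 (cv2) and the standard library are available. Lean on these libraries where they do the work, as an engineer would, in place of code of your own. Each camera call takes 0.05 s, during which the arm holds its last target. There are 200 camera calls.

## Working session

There is one attempt and no reset: what is moved stays moved. The work goes in short steps, each a Python script; the robot and the scene stay as the last script left them, time stands still between calls to the robot, and variables do not carry over. Pictures are saved under pics/ and viewed, about 8 in all and at most 12, crops included, and the job is handed in when it is done.

```bash
mkdir -p pics
cat > h.py <<'E'
import numpy as np, cv2
from plant import bot
def save(p,n): cv2.imwrite(f'pics/{n}.png',cv2.cvtColor(p['pixels'],cv2.COLOR_RGB2BGR))
def at_z(p,uv,z):
    R,t=np.array(p['R']),np.array(p['t']); C=-R.T@t
    d=R.T@np.array([(uv[0]-p['cx'])/p['fx'],(uv[1]-p['cy'])/p['fy'],1]); return C+d*(z-C[2])/d[2]
Z=dict(indexer=0,pointer=0,empty_seat=.041,handle=.085)
def find(cam,names):
    p=bot.capture(cam)
    for n in names:
        for o in bot.tip_of(n,p)[:2]: print(cam,n,round(o['conf'],2),np.round(o['xy'],1),np.round(at_z(p,o['xy'],Z[n]),4))
    return p
E
python3 - <<'E'
from h import *
for c in('top','scene'):
    p=find(c,Z); save(p,c+'0')
s=bot.state();print(s['time_s'],s['ee_rot'])
E
```

```text
top indexer 0.78 [281. 201.] [ 0.5038 -0.2982  0.    ]
top pointer 0.66 [294.7 137.4] [ 0.6183 -0.3251  0.    ]
top empty_seat 0.91 [317.1 211.1] [ 0.4826 -0.3589  0.041 ]
top handle 0.78 [328.  170.2] [ 0.5473 -0.3742  0.085 ]
scene indexer 0.73 [278.5 259.6] [ 0.5019 -0.2985  0.    ]
scene pointer 0.71 [344.7 250.3] [ 0.6148 -0.3308  0.    ]
scene empty_seat 0.89 [285.3 254.3] [ 0.4852 -0.3514  0.041 ]
scene handle 0.8 [320.2 226.6] [ 0.5349 -0.3729  0.085 ]
0.5 [[-1.47043858e-06 -9.26513967e-01 -3.76260373e-01]
 [ 6.20491616e-05 -3.76260373e-01  9.26513965e-01]
 [-9.99999998e-01 -2.19842588e-05  5.80426826e-05]]
```

View pics/top0.png

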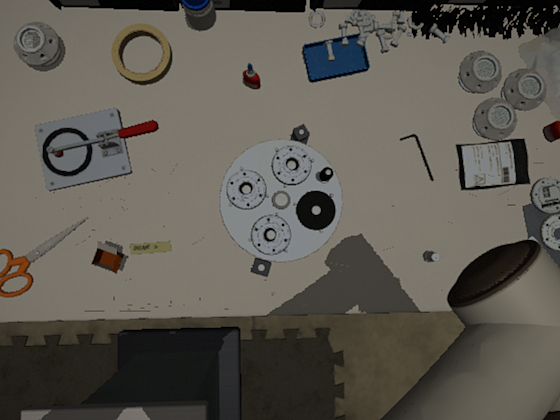

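View pics/scene0.png

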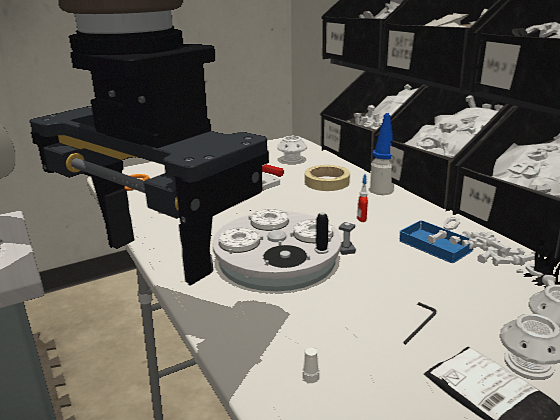

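The pointer is the post with the diamond at the far side of the rim, at (301,132) in top and (347,238) in scene. The low block is at (261,267) in top. The empty seat is at (316,210) and the handle at about (326,173). The table has to turn about +90° (anticlockwise). Next I'll move above the handle and refine its position with the wrist camera.

```bash
cat >> h.py <<'E'
C=np.array([.503,-.2983])
def frame(th,s=1):
    z=s*np.array([-np.sin(th),np.cos(th),0]);x=np.array([0,0,-1.]);return np.c_[x,np.cross(z,x),z]
def wrist_at_z(p,st,uv,z):
    d=np.array([uv[0]-p['cx'],uv[1]-p['cy']]);r=np.hypot(*d);a=r/p['fx']
    v=np.r_[d/r*np.sin(a),np.cos(a)]; T=np.array(p['tool_from_camera']);R=np.array(st['ee_rot'])
    o=R@T[:3,3]+st['tcp_pos'];v=R@T[:3,:3]@v; return o+v*(z-o[2])/v[2]
E
python3 - <<'E'
from h import *
th=np.radians(-61); 
for a in (-61,-15,30):
  for s in (1,-1):
    t=np.radians(a); q=bot.ik(np.r_[C+.084*np.array([np.cos(t),np.sin(t)]),.085],frame(t,s)); print(a,s,None if q is None else np.round(q,2))
bot.reach(np.r_[C+.084*np.array([np.cos(th),np.sin(th)]),.2],frame(th))
st=bot.state(); p=bot.capture('wrist'); save(p,'w0')
for n in Z:
  for o in bot.tip_of(n,p)[:1]: print(n,o['conf'],np.round(o['xy']),np.round(wrist_at_z(p,st,o['xy'],Z[n]),4))
print(st['time_s'],st['tcp_pos'])
E
```

```text
-61 1 [-0.35  0.58 -0.09  0.   -0.9  -2.28]
-61 -1 [-0.35  0.58 -0.09  0.   -0.9   0.86]
-15 1 [-0.26  0.59 -0.07  0.   -0.91 -1.57]
-15 -1 [-0.26  0.59 -0.07  0.   -0.91  1.57]
30 1 [-0.16  0.54 -0.17  0.   -0.86 -0.88]
30 -1 [-0.16  0.54 -0.17  0.   -0.86  2.26]
indexer 0.62 [285. 113.] [ 0.5032 -0.2969  0.    ]
pointer 0.86 [358. 196.] [ 0.6161 -0.3352  0.    ]
empty_seat 0.64 [238. 157.] [ 0.4848 -0.3554  0.041 ]
handle 0.64 [281. 213.] [ 0.5416 -0.373   0.085 ]
2.2583 [ 0.54342568 -0.37214843  0.20010217]
```

View pics/w0.png

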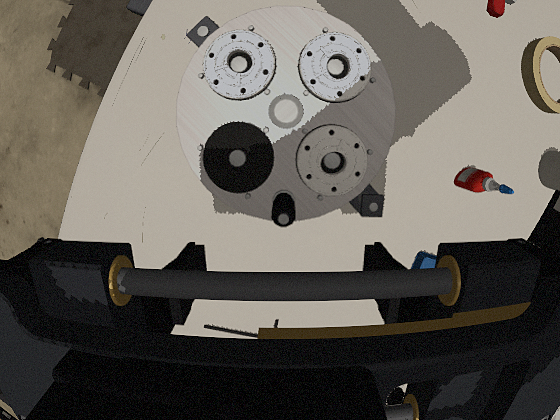

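The wrist view shows the handle at (281,213), between the jaws. Its position, the pointer at (370,203) and the empty seat at (238,157) all agree with the earlier estimates. Now I'll grip and turn.

Run:
```python
from h import *
C=np.array([.503,-.2975]); r=.084
P=lambda t,z:np.r_[C+r*np.array([np.cos(t),np.sin(t)]),z]
t0=np.radians(-62.7)
bot.servo_line(P(t0,.085),frame(t0),rate=.12)
bot.move_gripper(.0,grasp_force=15)
s=bot.state();print(s['time_s'],s['grip_width'],np.round(s['ft_force'],1))
for a in np.linspace(-62.7,28,10)[1:]:
    t=np.radians(a); bot.servo_line(P(t,.085),frame(t),rate=.07)
    s=bot.state();print(round(a),round(s['time_s'],2),round(s['grip_width'],4),np.round(s['ft_force'],1))
```

```text
4.7167 0.01911414487716178 [ 1.3  0.3 -1. ]
-53 5.08 0.0194 [-1.2 -2.2 -0.8]
-43 5.43 0.0195 [-0.  -1.8 -0.8]
-32 5.79 0.0196 [ 0.9 -0.8 -1.9]
-22 6.15 0.0192 [ 3.3 -1.5 -1.8]
-12 6.51 0.0194 [ 4.6  0.1 -2.1]
-2 6.87 0.0194 [ 4.6  3.1 -2.9]
8 7.22 0.0192 [ 4.1  4.  -3.2]
18 7.58 0.0195 [ 4.3  5.7 -1.9]
28 7.94 0.0194 [ 6.   4.5 -3.5]
```

Run:
```python
from h import *
bot.move_gripper(.087); bot.wait(.7)
p=bot.state()['tcp_pos']; bot.servo_line([p[0],p[1],.22],rate=.2)
bot.reach([.38,-.55,.25],frame(np.radians(-20)))
bot.wait(.3)
q=find('top',Z); save(q,'top1'); q=find('scene',Z)
s=bot.state();print(s['time_s'],np.round(s['ft_force'],1))
```

```text
top indexer 0.97 [279.5 200.6] [ 0.5046 -0.2956  0.    ]
top pointer 0.54 [301.  136.4] [ 0.62   -0.3365  0.    ]
top empty_seat 0.92 [295.2 167. ] [ 0.5592 -0.3228  0.041 ]
scene indexer 0.76 [278.5 262.1] [ 0.4979 -0.3057  0.    ]
scene pointer 0.54 [346.6 250.4] [ 0.6174 -0.3328  0.    ]
scene empty_seat 0.68 [315.4 234.5] [ 0.5609 -0.3205  0.041 ]
12.875 [ 0.2 -1.1  1.1]
```

View pics/top1.png

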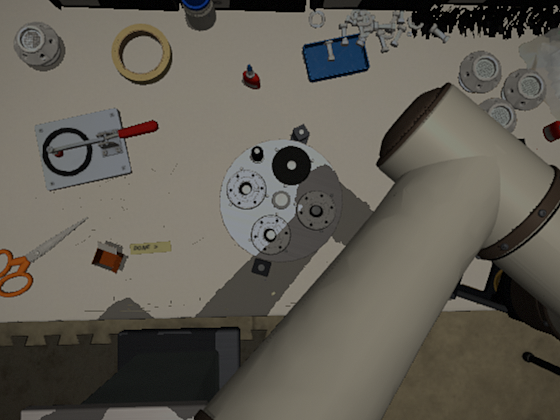

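The empty seat is now at (291,165), where a disc stood at the start (292,163), in front of the pointer at (301,132). The handle is free at (257,154) and the arm is clear.

```bash
python3 -c "
from h import *
bot.close_job()"
```

```text
the job is handed in; nothing more can be done
```

I turned the table about 90° anticlockwise by its handle, released it so the detent could settle it, moved the arm clear and handed the job in. The last clock reading, before handing in, was 12.9 s.

- **Position:** the last top picture shows the empty seat at the pointer, within a couple of pixels of where a seated disc stood in the starting detent.
- **Forces:** wrist force stayed below 10 N at every reading during the turn. After I withdrew, it was near zero.
- **Disagreements:** the network positions of the pointer and seat differed by 5–10 mm between views. In the last pictures they put the seat about 4–8° off the pointer's direction. I trusted the detent and the picture comparison over those numbers.
- **Not checked:** the network didn't report the handle in the last two pictures, so I located it only by eye in the top picture. I took no second picture to confirm the table had stopped moving.

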